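Put the finished chess pieces away

TASK

Put the four finished chess pieces away: stand each one upright in the tray, flat in the nest cut for its foot: king in the large round nest, pawn in the small round one, castle in the large square one, knight in the small square one. The two look-alikes that still have a plain square block for a head are unfinished: leave them standing where they are on the bench.

Things in the scene. Friction and masses are not known exactly. Their poses are not given: they have to be found in the camera images.
- king_mid (a point): finished king, pale turned wood, 104 mm tall: round foot 48 mm across, straight round stem 30 mm across from 24 to 72 mm up, a 30 mm round crown up to 88 mm and a small cross on top; 80 g; point on the axis at half its height (52 mm above its foot), z up
- pawn_mid (a point): finished pawn, pale turned wood, 67 mm tall: round foot 28 mm across, round stem 20 mm across from 24 to 46 mm up, ball head 24 mm across centred 55 mm up; 30 g; point on the axis at half its height (33.5 mm above its foot), z up
- castle_mid (a point): finished castle (rook), pale wood, 78 mm tall: square foot 46 x 46 x 12 mm with sides along its x and y, round tower 34 mm across from 22 to 70 mm up, four battlements on top; 90 g; point on the axis at half its height (39 mm above its foot), z up
- knight_mid (a point): finished knight, pale wood, 82 mm tall: square foot 32 x 32 x 12 mm with sides along its x and y, upright neck from 12 to 59 mm up that is 26 mm along x and 22 mm along y (flat sides face +y and -y), horse head on top also 22 mm thick, its muzzle pointing to -x and reaching about 29 mm from the axis; 60 g; point on the axis about half-way up (40 mm above its foot), z up
- nest_king_floor (a point): a 78 x 78 mm plywood insert in the tray, 12 mm thick, with a cork-lined recess 8 mm deep: the large round one, 64 mm across. Point at the centre of the recess floor, 9 mm above the bench; z up, x across the tray, y along the row. The tray is an open dark wood tray fixed to the bench, 96 x 336 mm outside, rim 20 mm above the bench; it holds the four inserts in one row at 80 mm spacing, in any order
- nest_pawn_floor (a point): a 78 x 78 mm plywood insert in the tray, 12 mm thick, with a cork-lined recess 8 mm deep: the small round one, 44 mm across. Point at the centre of the recess floor, 9 mm above the bench; z up, x across the tray, y along the row
- nest_castle_floor (a point): a 78 x 78 mm plywood insert in the tray, 12 mm thick, with a cork-lined recess 8 mm deep: the large square one, 62 x 62 mm. Point at the centre of the recess floor, 9 mm above the bench; z up, x across the tray, y along the row, sides along x and y
- nest_knight_floor (a point): a 78 x 78 mm plywood insert in the tray, 12 mm thick, with a cork-lined recess 8 mm deep: the small square one, 48 x 48 mm. Point at the centre of the recess floor, 9 mm above the bench; z up, x across the tray, y along the row, sides along x and y
- rough_king_mid (a point): unfinished king, to be left: same wood, foot, stem and height (104 mm) as the king, but still with a plain uncarved square block 34 x 34 x 32 mm for a top, no cross; point on the axis at half its height (52 mm above its foot), z up
- rough_pawn_mid (a point): unfinished pawn, to be left: same wood, foot and stem as the pawn, 68 mm tall, but still with a plain uncarved square block 24 x 24 x 24 mm in place of the ball head; point on the axis at half its height (34 mm above its foot), z up
There are look-alikes about, which are no part of the job. Leave any red or yellow look-alike of the part that bears knight_mid alone. What is shaped like the part that bears king_mid but pink is not meant.

How it is judged:
At the end, for the whole second after the job is handed in: King, pawn, castle and knight each stand upright (within 0.12 rad) on the floor of their own nest (height within -6 to +4 mm, centre within 15 mm of the nest's centre), released and at rest; the unfinished king and pawn still stand upright within 30 mm of where they were (horizontal distance between king_mid and nest_king_floor below 0.015 m and z of king_mid in the frame of nest_king_floor between 0.046 and 0.056 m and angle between each of king_mid, pawn_mid, castle_mid, knight_mid, rough_king_mid, rough_pawn_mid's own z axis and vertical below 0.12 rad and linear speed of each of king, pawn, castle, knight below 0.02 m/s and horizontal distance between pawn_mid and nest_pawn_floor below 0.015 m and z of pawn_mid in the frame of nest_pawn_floor between 0.0275 and 0.0375 m and horizontal distance between castle_mid and nest_castle_floor below 0.015 m and z of castle_mid in the frame of nest_castle_floor between 0.033 and 0.043 m and horizontal distance between knight_mid and nest_knight_floor below 0.015 m and z of knight_mid in the frame of nest_knight_floor between 0.034 and 0.044 m and distance of each of rough_king_mid, rough_pawn_mid from where it was at the start of the episode below 0.03 m); the robot touches nothing.
It fails at once if the unfinished king is moved by more than 30 mm or tipped (distance of rough_king_mid from where it was at the start of the episode above 0.03 m or angle between rough_king_mid's own z axis and vertical above 0.4 rad).
It fails at once if the unfinished pawn is moved by more than 30 mm or tipped (distance of rough_pawn_mid from where it was at the start of the episode above 0.03 m or angle between rough_pawn_mid's own z axis and vertical above 0.4 rad).
It also fails if it takes over 109 s, if anything falls off the work surface, if the arm or the gripper's body presses on something with over 40 N, if the wrist force passes 120 N, or if a joint passes its speed limit or range.

ROBOT

A 6-joint arm with a two-finger parallel gripper is mounted at the origin on the work surface. World frame = base frame: x ahead of the robot, y to its left, z up, the work surface at z = 0. Lengths are in m, angles in rad, forces in N, time in s.
With the tool pointing down it reaches from about 0.425 to 0.925 m from the base axis. Payload 12.5 kg.
Tool frame: the origin (TCP) lies midway between the tips of the shut fingers; the grasp point (between the pads) lies 19 mm behind it (grasp_offset is the distance from the TCP to the grasp point, in m); z points along the fingers, y is the line along which they close (so a half turn about z gives the same grasp; the last joint's range is limited). The gripper opens to 85 mm and grips with 20 to 120 N. Pads are 22 mm wide; open, the fingers measure 114 mm over their backs; the gripper's body (76 mm by 85 mm) begins 54 mm behind the grasp point. The pads swing forward as they close: fully open they stand 13 mm farther back than shut.
Start: joints at [-1.297, 0.491, 1.559, -0, 1.092, -0.106], TCP at [0.232, -0.58, 0.231] pointing down, gripper open.
Joint ranges: [-3.1, 3.1], [-0.84, 2.19], [0.05, 2.79], [-1.13, 4.28], [0.06, 2.93], [-2.69, 2.69]. Speed limits (rad/s): [2.22, 2.22, 2.79, 3.14, 3.14, 3.14].

INTERFACE

Orientations are given as a rotation vector (axis times angle).
In Python, from rig import sense, camera, camera_info, close_job, spot_in, mark_of, grasp_offset gives the robot as it stands.
- The arm moves only by the shell command python3 -m handwheel 'ROWS' [OPENING] [FORCE]. ROWS is JSON, a list of rows, each an object of numbers: "x", "y", "z": the shift along the tool's x, y, z as a fraction of full scale; "yaw": the turn about the tool's z as a fraction of full scale. In form: [{"x": .., "y": .., "z": .., "yaw": ..}, ...]. A call has 1 to 10 rows; each row shifts and turns the commanded pose from where the row before left it, along the tool's axes as they then stand; what a row does not reach is not made up. Full scale, the value 1, is 0.25 m for a shift and 0.5 rad for a turn. A row lasts 1/10 s, in which the tool goes at most 50 mm and 8.59 degrees, less where a joint would pass 70% of its speed; a pose out of reach is approached as far as the arm can. A call with a number of a shift or a turn outside -1 to 1 is refused whole. A call with a gripper value outside its range is refused whole. OPENING is the opening, from -1 (shut) to 1 (fully open), set as the call begins (- or left out, the last holds). The fingers move at their own pace and stop on an object; FORCE is the grip in N (left out, the last holds). Time passes only in rows, so rows that do not move let the fingers close. It gives the time, the measured TCP pose, the force, the opening and the grip force at its end, in the units of the state.
- sense(): the state, without advancing time (a new reading comes with each control period).
- camera(name): name is "scene" or "top" or "wrist"; returns the picture (400x640x3 uint8, red, green, blue); there is no depth.
- camera_info(name): a dict with "fx", "fy", "cx", "cy" (pixels), "R" (3x3) and "t" (3): a world point X has camera coordinates R X + t. Camera axes: x right, y down, z forward; pixel columns grow to the right and rows downward; lengths in m; the calibration is good to about 2 mm. The wrist camera is an equidistant fisheye: a pixel r from the principal point sees the ray r / f radians off the axis. A picture is of the moment at which its call begins: read the wrist's pose just before it. camera_info takes no time and is no camera call; for the wrist camera it gives the pose at the moment of the call.
- close_job(): hands the job in; it is judged then, once.
Trained networks look in the newest picture that a camera, given by its name, has taken for a name from the list of things; names that differ only in an ending like _2 or _b are one class to them, and where a whole thing is asked for, a point or a joint stands for the part that bears it (a point fixed in the world has none). Each returns a list of dicts, best first, with "conf" (0 to 1); they miss things now and then, are a little off and sometimes report something else, mostly with a low value. They report only what shows in the picture. A call takes as long as a camera call. They do not tell look-alikes from the thing itself.
- spot_in(camera, thing): "box" ([left, top, width, height] as shares, 0 to 1, of the picture: columns of its width, rows of its height, round what is visible of it).
- mark_of(camera, thing): "xy" ([column, row] as shares, 0 to 1, of the picture: columns of its width, rows of its height: a listed point, or the origin of a listed thing).
The state is a dict: "time_s": time; "joint_pos": joint angles; "joint_velocities": joint speeds; "joint_torque": joint torques, N m; "ee_pos": TCP position; "tool_rot": TCP orientation; "contact_force": force on the tool from outside, world axes, zero at the start; "moment": the same for the moment, N m; "grip_width": finger opening in m; "finger_force": force on a finger pad.
Only numpy, scipy, OpenCV 4.12 (cv2) and the standard library are available. Lean on these libraries where they do the work, as an engineer would, in place of code of your own. Each camera call takes 0.05 s, during which the arm holds its last target. There are 200 camera calls.

## Working session

There is one attempt and no reset: what is moved stays moved. The work goes in short steps, Python scripts to look and compute and a shell command to move; the robot and the scene stay as the last step left them, time stands still between calls to the robot, and variables do not carry over. Pictures are saved under pics/ and viewed, at most 14 in all, crops included, and the job is handed in when it is done.

```bash
ls; mkdir -p pics
python3 - <<'E'
from rig import *
import cv2
s=sense();print(s['time_s'],s['ee_pos'],s['tool_rot'],s['grip_width'],grasp_offset)
for c in ['scene','top']:
    cv2.imwrite(f'pics/{c}0.png',camera(c)[:,:,::-1])
    i=camera_info(c);print(c,i)
    for n in ['king_mid','pawn_mid','castle_mid','knight_mid','nest_king_floor','nest_pawn_floor','nest_castle_floor','nest_knight_floor','rough_king_mid','rough_pawn_mid']:
        print(n,[(round(d['xy'][0]*640),round(d['xy'][1]*400),round(d['conf'],2)) for d in mark_of(c,n)])
E
```

```text
pics
0.0 [ 0.23167087 -0.58022315  0.23073031] [-3.08401713e+00 -5.92842847e-01  1.82539844e-04] 0.08551147284043943 0.0187
scene {'fx': 383.6239108734993, 'fy': 383.6239108734993, 'cx': 308.6299805642442, 'cy': 202.8371282328468, 'R': array([[ 0.36393151,  0.93142491, -0.00122499],
       [ 0.47910875, -0.18832755, -0.85731414],
       [-0.79875445,  0.31141672, -0.51479215]]), 't': array([-0.20810327, -0.18848702,  1.33005124])}
king_mid [(293, 178, 0.88), (277, 269, 0.69), (319, 196, 0.56)]
pawn_mid [(145, 235, 0.79)]
castle_mid [(256, 208, 0.7)]
knight_mid [(449, 178, 0.8), (441, 200, 0.79), (422, 182, 0.64)]
nest_king_floor [(340, 241, 0.9)]
nest_pawn_floor [(278, 268, 0.59), (420, 179, 0.49)]
nest_castle_floor [(314, 252, 0.64)]
nest_knight_floor [(367, 228, 0.92)]
rough_king_mid [(366, 179, 0.89)]
rough_pawn_mid [(210, 208, 0.71)]
top {'fx': 503.27703209770766, 'fy': 503.27703209770766, 'cx': 319.32859719505177, 'cy': 201.49861772958644, 'R': array([[-0.00498099, -0.99980457,  0.01913142],
       [-0.98479996,  0.00158275, -0.17368514],
       [ 0.17362091, -0.01970575, -0.98461539]]), 't': array([0.01505545, 0.50468649, 1.39412954])}
king_mid [(314, 253, 0.68), (300, 217, 0.5)]
pawn_mid [(445, 212, 0.63)]
castle_mid [(354, 219, 0.57)]
knight_mid [(169, 203, 0.74), (202, 178, 0.73), (202, 207, 0.72), (354, 158, 0.65)]
nest_king_floor [(302, 170, 0.94), (331, 162, 0.67)]
nest_pawn_floor [(357, 158, 0.56)]
nest_castle_floor [(329, 159, 0.91)]
nest_knight_floor [(275, 176, 0.88)]
rough_king_mid [(247, 225, 0.86)]
rough_pawn_mid [(392, 238, 0.43)]
```

Run:
```python
import cv2
a=cv2.imread('pics/scene0.png')[120:320,100:500]
b=cv2.imread('pics/top0.png')[110:290,130:490]
cv2.imwrite('pics/sc.png',cv2.resize(a,None,fx=2,fy=2,interpolation=2))
cv2.imwrite('pics/tc.png',cv2.resize(b,None,fx=2.2,fy=2.2,interpolation=2))
```

```text
(no output)
```

View pics/sc.png

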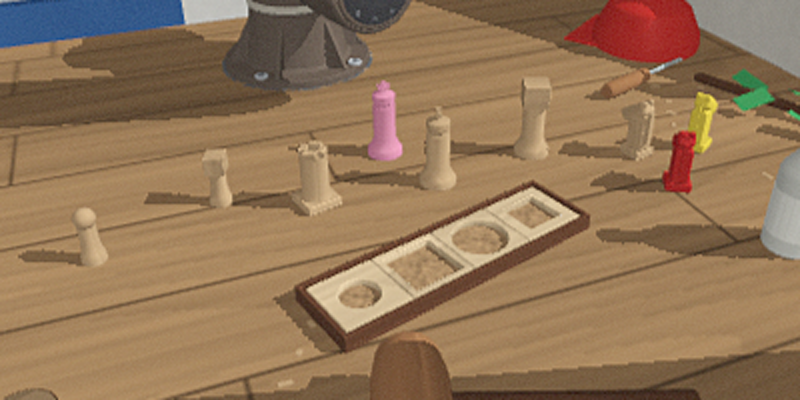

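View pics/tc.png

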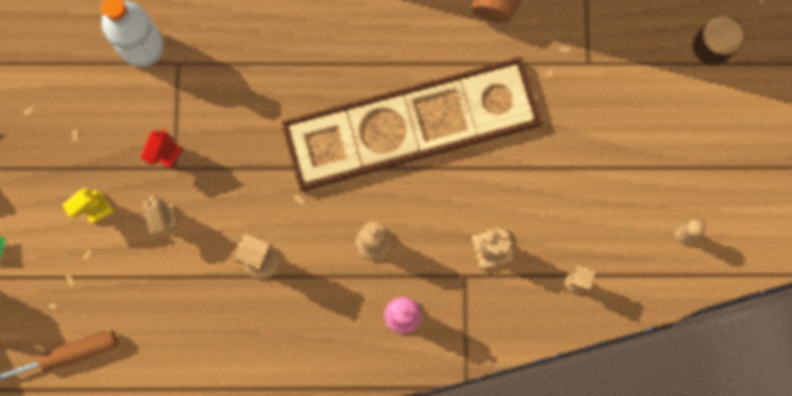

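The scene picture shows these pieces:
- **Finished pieces:** pawn at (145,235), castle (257,208), king (319,196) with its cross, and knight (419,183).
- **To be left alone:** rough pawn (208,208) and rough king (366,179) with block heads, the pink king (292,178), and the red (441,200) and yellow (451,178) knights.
- **Nests along the row, from the +y end:** knight, king, castle, pawn.

In the top view, the finished pieces are at about king (300,217), castle (354,219), pawn (445,212) and knight (202,207).

```bash
cat > h.py <<'E'
import numpy as np, cv2
from rig import *
from scipy.spatial.transform import Rotation as Ro
def ray(c,u,v,i=None):
    i=i or camera_info(c); a=np.array([(u-i['cx'])/i['fx'],(v-i['cy'])/i['fy']])
    if c=='wrist':
        r=np.hypot(*a); d=np.array([*(a/r*np.sin(r) if r>0 else a),np.cos(r)])
    else: d=np.array([*a,1.])
    R,t=np.array(i['R']),np.array(i['t']); return -R.T@t, R.T@d
def onz(c,u,v,z,i=None):
    o,d=ray(c,u,v,i); return (o+d*(z-o[2])/d[2])
def proj(c,X):
    i=camera_info(c); p=np.array(i['R'])@X+i['t']; return i['fx']*p[0]/p[2]+i['cx'],i['fy']*p[1]/p[2]+i['cy']
def yaw():  # world angle of tool y axis (closing line), mod pi, deg
    y=Ro.from_rotvec(sense()['tool_rot']).as_matrix()[:,1]; return np.degrees(np.arctan2(y[1],y[0]))
def go(x,y,z,yawdeg=None):
    s=sense(); R=Ro.from_rotvec(s['tool_rot']).as_matrix(); dy=0
    if yawdeg is not None:
        dy=(yaw()-yawdeg+90)%180-90      # tool z down: +yaw turns clockwise seen from above
        R=R@Ro.from_rotvec([0,0,np.radians(dy)]).as_matrix()
    d=R.T@(np.array([x,y,z])-s['ee_pos'])
    print('yaw tot %.3f (j6 %.2f)'%(np.radians(dy)/.5,s['joint_pos'][5]),'xyz tot',np.round(d/.25,3))
E
python3 - <<'E'
from h import *
P=dict(king=(.052,(319,196),(300,217)),pawn=(.0335,(145,235),(445,212)),castle=(.039,(257,208),(354,219)),knight=(.04,(420,182),(202,207)),
rking=(.052,(366,179),(247,225)),rpawn=(.034,(210,208),(392,238)),
nking=(.009,(340,241),(302,170)),npawn=(.009,(278,268),(357,158)),ncastle=(.009,(314,252),(329,161)),nknight=(.009,(367,228),(275,176)))
for k,(z,a,b) in P.items(): print(k,onz('scene',*a,z).round(3)[:2],onz('top',*b,z).round(3)[:2])
print('yaw',yaw())
E
```

```text
king [0.477 0.065] [0.459 0.068]
pawn [ 0.466 -0.341] [ 0.475 -0.349]
castle [ 0.455 -0.087] [ 0.455 -0.085]
knight [0.487 0.354] [0.49  0.348]
rking [0.439 0.216] [0.437 0.217]
rpawn [ 0.405 -0.191] [ 0.401 -0.193]
nking [0.611 0.06 ] [0.606 0.063]
npawn [ 0.648 -0.096] [ 0.642 -0.1  ]
ncastle [ 0.626 -0.009] [ 0.633 -0.017]
nknight [0.588 0.141] [0.587 0.143]
yaw -68.23840769449785
```

```bash
python3 -c "
from h import *
go(.47,-.345,.23,13.6)"
```

```text
yaw tot -2.857 (j6 -0.11) xyz tot [0.691 1.148 0.005]
```

```bash
python3 -m handwheel '[{"yaw":-0.286},{"yaw":-0.286},{"yaw":-0.286},{"yaw":-0.286},{"yaw":-0.286},{"yaw":-0.286},{"yaw":-0.286},{"yaw":-0.286},{"yaw":-0.286},{"yaw":-0.286}]' 1 40
python3 -m handwheel '[{"x":0.069,"y":0.115},{"x":0.069,"y":0.115},{"x":0.069,"y":0.115},{"x":0.069,"y":0.115},{"x":0.069,"y":0.115},{"x":0.069,"y":0.115},{"x":0.069,"y":0.115},{"x":0.069,"y":0.115},{"x":0.069,"y":0.115},{"x":0.069,"y":0.115}]'
cat > look.py <<'E'
import sys; from h import *
n,f=sys.argv[1],sys.argv[2]
i=camera_info('wrist'); cv2.imwrite(f'pics/{f}.png',camera('wrist')[:,:,::-1])
print(sense()['ee_pos'].round(3),'yaw',round(yaw(),1))
Z=dict(king=.052,pawn=.0335,castle=.039,knight=.04)
for t in n.split(','):
    z=Z.get(t.replace('_mid',''),.009)
    for d in mark_of('wrist',t):
        u,v=d['xy'][0]*640,d['xy'][1]*400
        print(t,round(u),round(v),round(d['conf'],2),onz('wrist',u,v,z,i)[:2].round(4))
E
python3 look.py pawn_mid w1
```

```text
[ 0.232 -0.58   0.231] yaw -68.2invalid input at $[0]: expected keys x, y, z, yaw
invalid input at $[0]: expected keys x, y, z, yaw
```

View pics/w1.png

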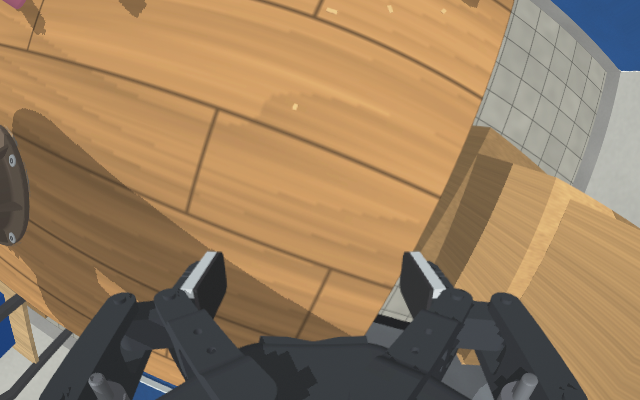

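The move was refused because every row needs all four keys. So this picture is from the start pose and shows bare bench with the fingers at the bottom.

```bash
python3 -m handwheel '[{"x":0,"y":0,"z":0,"yaw":-0.286},{"x":0,"y":0,"z":0,"yaw":-0.286},{"x":0,"y":0,"z":0,"yaw":-0.286},{"x":0,"y":0,"z":0,"yaw":-0.286},{"x":0,"y":0,"z":0,"yaw":-0.286},{"x":0,"y":0,"z":0,"yaw":-0.286},{"x":0,"y":0,"z":0,"yaw":-0.286},{"x":0,"y":0,"z":0,"yaw":-0.286},{"x":0,"y":0,"z":0,"yaw":-0.286},{"x":0,"y":0,"z":0,"yaw":-0.286}]' 1 40
python3 -m handwheel '[{"x":0.069,"y":0.115,"z":0,"yaw":0},{"x":0.069,"y":0.115,"z":0,"yaw":0},{"x":0.069,"y":0.115,"z":0,"yaw":0},{"x":0.069,"y":0.115,"z":0,"yaw":0},{"x":0.069,"y":0.115,"z":0,"yaw":0},{"x":0.069,"y":0.115,"z":0,"yaw":0},{"x":0.069,"y":0.115,"z":0,"yaw":0},{"x":0.069,"y":0.115,"z":0,"yaw":0},{"x":0.069,"y":0.115,"z":0,"yaw":0},{"x":0.069,"y":0.115,"z":0,"yaw":0}]'
python3 look.py pawn_mid,castle_mid,king_mid,nest_pawn_floor,nest_castle_floor,nest_king_floor,nest_knight_floor w2
```

```text
time_s: 2.2
ee_pos: [0.2317, -0.5805, 0.2313]
tool_rot: [1.933, 2.476, -0.0]
contact_force: [0.1, -1.1, 0.5]
grip_width: 0.0852
finger_force: 0.0
time_s: 3.2
ee_pos: [0.4711, -0.3437, 0.2314]
tool_rot: [1.941, 2.47, -0.0]
contact_force: [0.1, 0.5, 0.4]
grip_width: 0.0856
finger_force: 0.0
[ 0.474 -0.341  0.231] yaw 13.8
pawn_mid 311 180 0.57 [ 0.4683 -0.3439]
nest_pawn_floor 491 32 0.94 [ 0.6504 -0.0941]
```

View pics/w2.png

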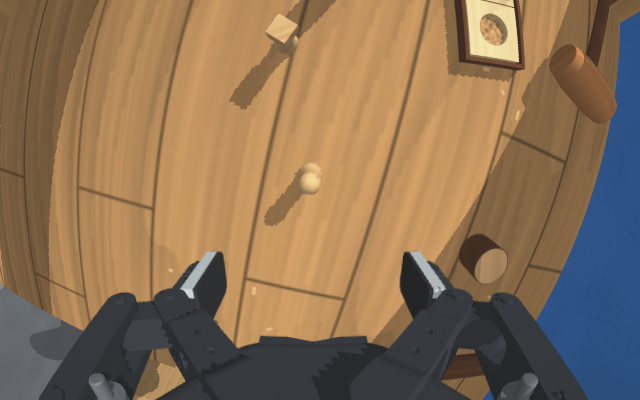

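The wrist view shows the ball-headed pawn at (311,180), giving (0.468,-0.344), and the block-headed rough pawn far off at (283,30). I go for the pawn.

```bash
python3 -c "
from h import *
go(.468,-.344,.016,13.6)"
```

```text
yaw tot 0.001 (j6 -0.99) xyz tot [ 0.008 -0.005  0.861]
```

```bash
python3 -m handwheel '[{"x":0.008,"y":-0.005,"z":0.15,"yaw":0},{"x":0,"y":0,"z":0.15,"yaw":0},{"x":0,"y":0,"z":0.15,"yaw":0},{"x":0,"y":0,"z":0.15,"yaw":0},{"x":0,"y":0,"z":0.13,"yaw":0},{"x":0,"y":0,"z":0.08,"yaw":0},{"x":0,"y":0,"z":0.05,"yaw":0},{"x":0,"y":0,"z":0,"yaw":0}]'
python3 -m handwheel '[{"x":0,"y":0,"z":0,"yaw":0},{"x":0,"y":0,"z":0,"yaw":0},{"x":0,"y":0,"z":0,"yaw":0},{"x":0,"y":0,"z":0,"yaw":0},{"x":0,"y":0,"z":0,"yaw":0},{"x":0,"y":0,"z":0,"yaw":0},{"x":0,"y":0,"z":0,"yaw":0},{"x":0,"y":0,"z":0,"yaw":0}]' -1 40
```

```text
time_s: 4.4
ee_pos: [0.4678, -0.3433, 0.0151]
tool_rot: [-1.941, -2.468, -0.0]
contact_force: [0.2, 0.3, 0.1]
grip_width: 0.0853
finger_force: 0.0
time_s: 5.2
ee_pos: [0.4686, -0.3434, 0.0168]
tool_rot: [1.94, 2.47, -0.0]
contact_force: [-0.8, 1.2, 5.8]
grip_width: 0.0207
finger_force: 38.5
```

```bash
python3 -m handwheel '[{"x":0,"y":0,"z":-0.06,"yaw":0},{"x":0,"y":0,"z":-0.15,"yaw":0},{"x":0,"y":0,"z":-0.15,"yaw":0},{"x":0,"y":0,"z":-0.15,"yaw":0},{"x":0,"y":0,"z":-0.1,"yaw":0},{"x":0,"y":0,"z":0,"yaw":0}]'
python3 -c "
from h import *
print(sense()['grip_width']);go(.662,-.17,.17,13.6)"
```

```text
time_s: 5.8
ee_pos: [0.4695, -0.3439, 0.1733]
tool_rot: [1.936, 2.465, -0.001]
contact_force: [0.5, -0.1, -0.5]
grip_width: 0.0209
finger_force: 39.1
0.02094331070990409
yaw tot 0.004 (j6 -0.98) xyz tot [0.495 0.912 0.014]
```

```bash
python3 -m handwheel '[{"x":0.062,"y":0.114,"z":0,"yaw":0},{"x":0.062,"y":0.114,"z":0,"yaw":0},{"x":0.062,"y":0.114,"z":0,"yaw":0},{"x":0.062,"y":0.114,"z":0,"yaw":0},{"x":0.062,"y":0.114,"z":0,"yaw":0},{"x":0.062,"y":0.114,"z":0,"yaw":0},{"x":0.062,"y":0.114,"z":0,"yaw":0},{"x":0.062,"y":0.114,"z":0,"yaw":0},{"x":0,"y":0,"z":0,"yaw":0}]'
python3 look.py nest_pawn_floor,nest_castle_floor,nest_king_floor,nest_knight_floor w3
```

```text
time_s: 6.7
ee_pos: [0.6624, -0.1658, 0.1681]
tool_rot: [-1.937, -2.473, -0.001]
contact_force: [-1.1, -1.2, -0.3]
grip_width: 0.0213
finger_force: 39.1
[ 0.661 -0.167  0.168] yaw 13.8
nest_pawn_floor 320 114 0.96 [ 0.6508 -0.092 ]
```

View pics/w3.png

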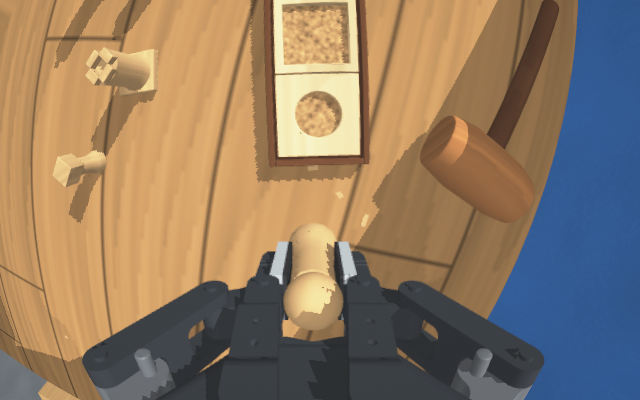

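The pawn hangs upright in the fingers, and its small round nest is at (319,114), about (0.651,-0.092). The castle nest is at (316,33), and the castle's square foot looks roughly square to the tool.

```bash
python3 -c "
from h import *
go(.651,-.093,.09,13.6)
print(onz('wrist',319,114,.009),onz('wrist',316,33,.009))
# tray side edges at rim / castle foot edges
for p in [(270,163),(368,161),(269,10),(355,10)]: print('rim',onz('wrist',*p,.02))
for p in [(152,50),(157,90)]: print('foot',onz('wrist',*p,.012))"
```

```text
yaw tot 0.001 (j6 -0.59) xyz tot [0.305 0.037 0.315]
[ 0.64761701 -0.09614466  0.009     ] [ 0.62568001 -0.01794672  0.009     ]
rim [ 0.61298238 -0.1522058   0.02      ]
rim [ 0.70363535 -0.12805042  0.02      ]
rim [ 0.57734738 -0.00695305  0.02      ]
rim [0.65615807 0.01205397 0.02      ]
foot [ 0.46038905 -0.06155705  0.012     ]
foot [ 0.47726232 -0.10321324  0.012     ]
```

```bash
python3 -m handwheel '[{"x":0.075,"y":0.006,"z":0.08,"yaw":0},{"x":0.075,"y":0.006,"z":0.08,"yaw":0},{"x":0.075,"y":0.006,"z":0.08,"yaw":0},{"x":0.075,"y":0.006,"z":0.08,"yaw":0},{"x":0,"y":0,"z":0,"yaw":0}]'
python3 -c "
from h import *
go(.648,-.095,.028,13.6)"
```

```text
time_s: 7.45
ee_pos: [0.6468, -0.0932, 0.0866]
tool_rot: [-1.937, -2.468, 0.003]
contact_force: [0.3, 0.0, -1.1]
grip_width: 0.0208
finger_force: 39.1
yaw tot 0.005 (j6 -0.48) xyz tot [-0.009  0.004  0.234]
```

```bash
python3 -m handwheel '[{"x":-0.008,"y":0.004,"z":0.07,"yaw":0},{"x":0,"y":0,"z":0.07,"yaw":0},{"x":0,"y":0,"z":0.05,"yaw":0},{"x":0,"y":0,"z":0.03,"yaw":0},{"x":0,"y":0,"z":0.012,"yaw":0},{"x":0,"y":0,"z":0,"yaw":0}]'
python3 -c "
from h import *
for _ in range(3):camera('scene')
import numpy as np;s=sense();print(s['ee_pos'],s['contact_force'])"
```

```text
time_s: 8.05
ee_pos: [0.6503, -0.0965, 0.0307]
tool_rot: [1.941, 2.47, -0.0]
contact_force: [-1.2, 0.2, 0.5]
grip_width: 0.0207
finger_force: 39.1
[ 0.65056286 -0.09627217  0.0314572 ] [ 0.0391364  -0.2434328  -0.68977469]
```

```bash
python3 -m handwheel '[{"x":0,"y":0,"z":0.006,"yaw":0},{"x":0,"y":0,"z":0.005,"yaw":0},{"x":0,"y":0,"z":0,"yaw":0}]'
python3 -m handwheel '[{"x":0,"y":0,"z":0.005,"yaw":0},{"x":0,"y":0,"z":0,"yaw":0}]'
```

```text
time_s: 8.5
ee_pos: [0.6502, -0.0961, 0.028]
tool_rot: [1.941, 2.47, -0.0]
contact_force: [-0.9, -0.1, -0.2]
grip_width: 0.0211
finger_force: 39.1
time_s: 8.7
ee_pos: [0.6502, -0.0961, 0.0266]
tool_rot: [-1.941, -2.47, 0.0]
contact_force: [-0.2, 0.1, -0.5]
grip_width: 0.0209
finger_force: 39.1
```

```bash
python3 -m handwheel '[{"x":0,"y":0,"z":0.004,"yaw":0},{"x":0,"y":0,"z":0,"yaw":0}]'
python3 -m handwheel '[{"x":0,"y":0,"z":0.004,"yaw":0},{"x":0,"y":0,"z":0,"yaw":0}]'
```

```text
time_s: 8.9
ee_pos: [0.6503, -0.0962, 0.0259]
tool_rot: [1.941, 2.47, -0.0]
contact_force: [0.0, 0.5, 1.5]
grip_width: 0.021
finger_force: 39.1
time_s: 9.1
ee_pos: [0.6503, -0.0962, 0.0258]
tool_rot: [1.94, 2.47, 0.0]
contact_force: [-3.8, 0.1, 10.6]
grip_width: 0.0208
finger_force: 39.0
```

The pawn touched down at 25.8 mm, which matches the nest floor height. I release it, rise and look back.

```bash
python3 -m handwheel '[{"x":0,"y":0,"z":-0.004,"yaw":0},{"x":0,"y":0,"z":0,"yaw":0},{"x":0,"y":0,"z":0,"yaw":0},{"x":0,"y":0,"z":0,"yaw":0},{"x":0,"y":0,"z":-0.05,"yaw":0},{"x":0,"y":0,"z":-0.15,"yaw":0},{"x":0,"y":0,"z":-0.2,"yaw":0},{"x":0,"y":0,"z":-0.2,"yaw":0},{"x":0,"y":0,"z":-0.2,"yaw":0}]' 1
python3 -c "
from h import *
go(.46,-.145,.23,13.6)"
```

```text
time_s: 10.0
ee_pos: [0.6498, -0.096, 0.2288]
tool_rot: [1.94, 2.47, 0.0]
contact_force: [0.7, -0.5, 0.2]
grip_width: 0.0852
finger_force: 0.0
yaw tot 0.003 (j6 -0.49) xyz tot [-0.012 -0.784 -0.005]
```

```bash
python3 -m handwheel '[{"x":-0.001,"y":-0.12,"z":0,"yaw":0},{"x":-0.001,"y":-0.12,"z":0,"yaw":0},{"x":-0.001,"y":-0.12,"z":0,"yaw":0},{"x":-0.001,"y":-0.12,"z":0,"yaw":0},{"x":-0.001,"y":-0.12,"z":0,"yaw":0},{"x":-0.001,"y":-0.12,"z":0,"yaw":0},{"x":0,"y":-0.064,"z":0,"yaw":0},{"x":0,"y":0,"z":0,"yaw":0}]'
python3 look.py castle_mid,king_mid,pawn_mid,nest_castle_floor,nest_king_floor,nest_knight_floor w4
```

```text
time_s: 10.8
ee_pos: [0.4588, -0.1442, 0.2268]
tool_rot: [1.942, 2.469, -0.0]
contact_force: [-0.0, 0.5, -0.3]
grip_width: 0.0854
finger_force: 0.0
[ 0.46  -0.144  0.227] yaw 13.6
castle_mid 318 127 0.58 [ 0.4492 -0.085 ]
king_mid 261 0 0.55 [0.3595 0.0365]
pawn_mid 478 185 0.96 [ 0.6554 -0.0983]
nest_castle_floor 466 112 0.57 [ 0.6243 -0.0157]
nest_king_floor 467 54 0.59 [0.607 0.058]
nest_king_floor 252 211 0.41 [ 0.3948 -0.2026]
```

View pics/w4.png

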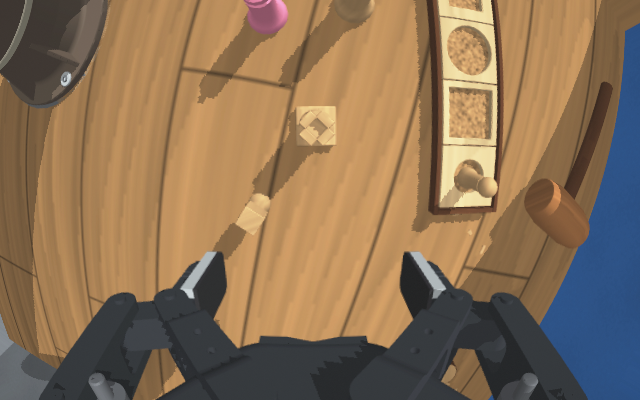

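The pawn stands in its nest at (475,180). The castle is at (317,127) and its square foot is in line with the tool, so it needs no turn. The rough pawn at (253,213) stays clear.

```bash
python3 -c "
from h import *
go(.453,-.085,.027,13.6)"
```

```text
yaw tot 0.004 (j6 -0.68) xyz tot [0.236 0.026 0.795]
```

```bash
python3 -m handwheel '[{"x":0.118,"y":0.013,"z":0.0,"yaw":0},{"x":0.118,"y":0.013,"z":0.1,"yaw":0},{"x":0,"y":0,"z":0.15,"yaw":0},{"x":0,"y":0,"z":0.15,"yaw":0},{"x":0,"y":0,"z":0.15,"yaw":0},{"x":0,"y":0,"z":0.13,"yaw":0},{"x":0,"y":0,"z":0.08,"yaw":0},{"x":0,"y":0,"z":0.035,"yaw":0},{"x":0,"y":0,"z":0,"yaw":0}]'
python3 -m handwheel '[{"x":0,"y":0,"z":0,"yaw":0},{"x":0,"y":0,"z":0,"yaw":0},{"x":0,"y":0,"z":0,"yaw":0},{"x":0,"y":0,"z":0,"yaw":0},{"x":0,"y":0,"z":0,"yaw":0},{"x":0,"y":0,"z":0,"yaw":0},{"x":0,"y":0,"z":0,"yaw":0}]' -1 50
python3 -m handwheel '[{"x":0,"y":0,"z":-0.06,"yaw":0},{"x":0,"y":0,"z":-0.15,"yaw":0},{"x":0,"y":0,"z":-0.15,"yaw":0},{"x":0,"y":0,"z":-0.15,"yaw":0},{"x":0,"y":0,"z":-0.1,"yaw":0},{"x":0,"y":0,"z":0,"yaw":0}]'
python3 -c "
from h import *
go(.628,-.017,.17,13.6)"
```

```text
time_s: 12.05
ee_pos: [0.4524, -0.085, 0.0262]
tool_rot: [-1.939, -2.469, 0.001]
contact_force: [-0.3, 0.1, -1.0]
grip_width: 0.0856
finger_force: 0.0
time_s: 12.75
ee_pos: [0.4528, -0.0852, 0.0279]
tool_rot: [1.94, 2.469, 0.001]
contact_force: [-1.6, 1.5, 10.0]
grip_width: 0.0327
finger_force: 48.8
time_s: 13.35
ee_pos: [0.4535, -0.0854, 0.1828]
tool_rot: [1.937, 2.466, 0.003]
contact_force: [0.1, 0.4, -2.0]
grip_width: 0.0327
finger_force: 49.9
yaw tot 0.003 (j6 -0.57) xyz tot [0.102 0.742 0.055]
```

```bash
python3 -m handwheel '[{"x":0,"y":0.09,"z":0,"yaw":0},{"x":0,"y":0.1,"z":0,"yaw":0},{"x":0,"y":0.1,"z":0,"yaw":0},{"x":0,"y":0.1,"z":0,"yaw":0},{"x":0,"y":0.1,"z":0,"yaw":0},{"x":0,"y":0.1,"z":0,"yaw":0},{"x":0,"y":0.1,"z":0,"yaw":0},{"x":0,"y":0.05,"z":0,"yaw":0},{"x":0,"y":0,"z":0,"yaw":0}]'
python3 look.py castle_mid,pawn_mid,nest_castle_floor,nest_king_floor,nest_knight_floor w5
```

```text
time_s: 14.25
ee_pos: [0.6328, -0.0409, 0.178]
tool_rot: [-1.939, -2.47, 0.001]
contact_force: [0.1, -0.6, -1.3]
grip_width: 0.0329
finger_force: 50.0
[ 0.632 -0.041  0.178] yaw 13.7
castle_mid 315 266 0.8 [ 0.6522 -0.114 ]
nest_castle_floor 316 159 0.84 [ 0.629  -0.0128]
nest_king_floor 310 85 0.79 [0.6051 0.0588]
nest_knight_floor 311 9 0.59 [0.5869 0.1375]
```

View pics/w5.png

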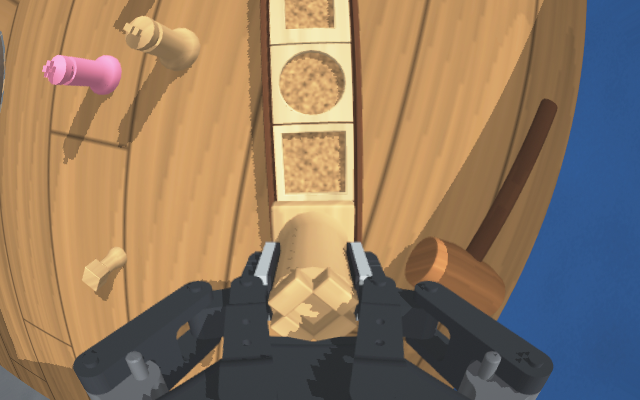

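The castle hangs upright and square to the tray at (315,266). The castle nest is at (316,159), the king nest at (310,85) and the knight nest at (311,9). I check how well it is centred in the grip.

```bash
python3 -c "
from h import *
print(sense()['ee_pos'],onz('wrist',315,266,.19))
print([onz('wrist',273,204,.163),onz('wrist',353,203,.163)])
go(.627,-.0155,.05,13.6)"
```

```text
[ 0.63164425 -0.04157605  0.17959297] [ 0.63150026 -0.03924132  0.19      ]
[array([ 0.60416564, -0.02208813,  0.163     ]), array([ 0.64592729, -0.01136164,  0.163     ])]
yaw tot 0.003 (j6 -0.41) xyz tot [0.106 0.007 0.518]
```

```bash
python3 -m handwheel '[{"x":0.05,"y":0.004,"z":0,"yaw":0},{"x":0.05,"y":0.003,"z":0,"yaw":0},{"x":0,"y":0,"z":0.12,"yaw":0},{"x":0,"y":0,"z":0.14,"yaw":0},{"x":0,"y":0,"z":0.12,"yaw":0},{"x":0,"y":0,"z":0.1,"yaw":0},{"x":0,"y":0,"z":0.04,"yaw":0},{"x":0,"y":0,"z":0,"yaw":0}]'
python3 -c "
from h import *
go(.627,-.017,.038,13.6)"
```

```text
time_s: 15.35
ee_pos: [0.6275, -0.0159, 0.0487]
tool_rot: [-1.939, -2.47, 0.002]
contact_force: [-0.1, -0.1, -1.2]
grip_width: 0.0328
finger_force: 50.0
yaw tot 0.004 (j6 -0.37) xyz tot [-0.004 -0.003  0.043]
```

```bash
python3 -m handwheel '[{"x":-0.003,"y":0,"z":0.022,"yaw":0},{"x":0,"y":0,"z":0.018,"yaw":0},{"x":0,"y":0,"z":0,"yaw":0}]'
python3 -m handwheel '[{"x":0,"y":0,"z":0.004,"yaw":0},{"x":0,"y":0,"z":0,"yaw":0}]'
python3 -m handwheel '[{"x":0,"y":0,"z":0.004,"yaw":0},{"x":0,"y":0,"z":0,"yaw":0}]'
```

```text
time_s: 15.65
ee_pos: [0.6283, -0.0174, 0.0398]
tool_rot: [1.94, 2.47, 0.0]
contact_force: [0.5, -0.1, -1.3]
grip_width: 0.0328
finger_force: 50.0
time_s: 15.85
ee_pos: [0.6284, -0.0174, 0.0389]
tool_rot: [1.941, 2.47, 0.0]
contact_force: [-0.9, 0.1, -0.6]
grip_width: 0.0331
finger_force: 50.0
time_s: 16.05
ee_pos: [0.6282, -0.0174, 0.0375]
tool_rot: [1.941, 2.47, -0.0]
contact_force: [0.5, 0.0, -1.8]
grip_width: 0.0332
finger_force: 50.0
```

```bash
python3 -m handwheel '[{"x":0,"y":0,"z":0.004,"yaw":0},{"x":0,"y":0,"z":0,"yaw":0}]'
python3 -m handwheel '[{"x":0,"y":0,"z":0.003,"yaw":0},{"x":0,"y":0,"z":0,"yaw":0}]'
```

```text
time_s: 16.25
ee_pos: [0.6283, -0.0174, 0.037]
tool_rot: [1.94, 2.47, 0.0]
contact_force: [-1.5, -0.2, 4.5]
grip_width: 0.0329
finger_force: 50.5
time_s: 16.45
ee_pos: [0.6283, -0.0174, 0.037]
tool_rot: [1.94, 2.47, 0.001]
contact_force: [-3.7, 0.7, 12.4]
grip_width: 0.033
finger_force: 51.3
```

```bash
python3 -m handwheel '[{"x":0,"y":0,"z":-0.004,"yaw":0},{"x":0,"y":0,"z":0,"yaw":0},{"x":0,"y":0,"z":0,"yaw":0},{"x":0,"y":0,"z":0,"yaw":0},{"x":0,"y":0,"z":-0.05,"yaw":0},{"x":0,"y":0,"z":-0.15,"yaw":0},{"x":0,"y":0,"z":-0.2,"yaw":0},{"x":0,"y":0,"z":-0.2,"yaw":0},{"x":0,"y":0,"z":-0.2,"yaw":0}]' 1
python3 -c "
from h import *
go(.472,.005,.24,13.6)"
```

```text
time_s: 17.35
ee_pos: [0.6277, -0.0173, 0.2398]
tool_rot: [1.94, 2.47, 0.0]
contact_force: [0.3, -0.5, -0.7]
grip_width: 0.0853
finger_force: 0.0
yaw tot 0.003 (j6 -0.37) xyz tot [ 0.233 -0.585 -0.001]
```

```bash
python3 -m handwheel '[{"x":0.04,"y":-0.1,"z":0,"yaw":0},{"x":0.04,"y":-0.1,"z":0,"yaw":0},{"x":0.04,"y":-0.1,"z":0,"yaw":0},{"x":0.04,"y":-0.1,"z":0,"yaw":0},{"x":0.04,"y":-0.1,"z":0,"yaw":0},{"x":0.033,"y":-0.085,"z":0,"yaw":0},{"x":0,"y":0,"z":0,"yaw":0}]'
python3 look.py king_mid,castle_mid,pawn_mid,nest_king_floor,nest_knight_floor w6
```

```text
time_s: 18.05
ee_pos: [0.4701, 0.005, 0.2378]
tool_rot: [1.94, 2.471, -0.0]
contact_force: [-0.0, -0.1, -1.2]
grip_width: 0.0853
finger_force: 0.0
[0.472 0.005 0.238] yaw 13.7
king_mid 313 117 0.67 [0.4524 0.0739]
castle_mid 433 227 0.59 [ 0.6289 -0.0158]
nest_king_floor 427 161 0.75 [0.6054 0.0594]
nest_knight_floor 427 95 0.68 [0.5815 0.1386]
```

View pics/w6.png

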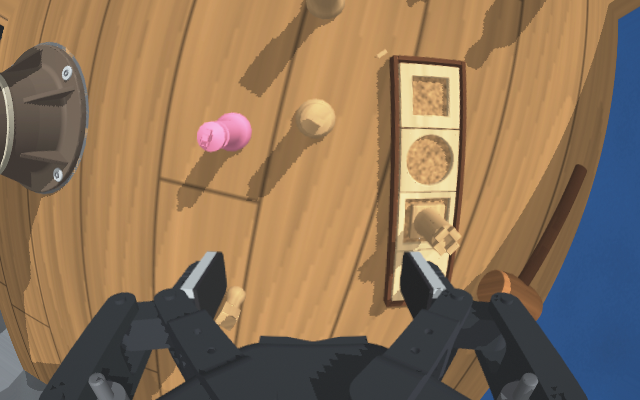

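The castle stands in its nest at (425,220). The pale round-footed piece ahead is at (315,117), next to the pink king at (225,132). The rough king is at the top edge, about (325,5). The king's position estimates differ by 20 mm, so I check with its foot and an enlarged crop.

Run:
```python
from h import *
print('w foot',onz('wrist',315,118,.012),'w mid',onz('wrist',314,118,.052))
print('scene foot',onz('scene',319,210,.006),'scene cross',onz('scene',318,176,.1))
print('top head',onz('top',299.5,216,.09))
a=camera('wrist')[90:145,280:350]; b=cv2.imread('pics/scene0.png')[165:220,285:395]
a=cv2.resize(a[:,:,::-1],None,fx=5,fy=5,interpolation=2); b=cv2.resize(b,None,fx=4,fy=5,interpolation=2)
cv2.imwrite('pics/kc.png',np.hstack([a,b]))
```

```text
w foot [0.45844316 0.07281641 0.012     ] w mid [0.45708783 0.07270364 0.052     ]
scene foot [0.46899614 0.06844134 0.006     ] scene cross [0.46296107 0.06704413 0.1       ]
top head [0.45623871 0.06902147 0.09      ]
```

View pics/kc.png

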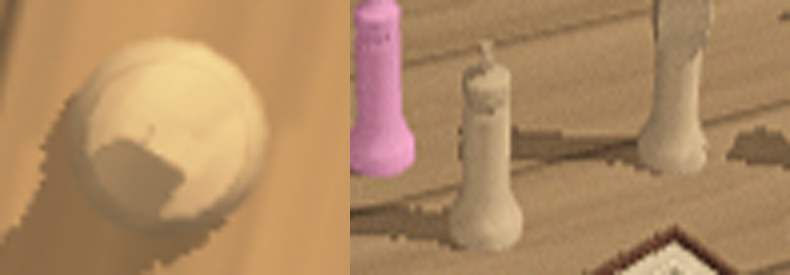

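The crop confirms it: the middle piece in the scene view carries the cross, so it is the king. Its neighbour has the square block. The pink one is close, so I check the gap.

```bash
python3 -c "
from h import *
print(onz('scene',292,197,.006),onz('wrist',238,131,.02))
go(.459,.070,.045,13.6)"
```

```text
[0.38177442 0.02631606 0.006     ] [0.37361089 0.0384424  0.02      ]
yaw tot 0.003 (j6 -0.37) xyz tot [0.268 0.008 0.767]
```

```bash
python3 -m handwheel '[{"x":0.134,"y":0.004,"z":0.0,"yaw":0},{"x":0.134,"y":0.004,"z":0,"yaw":0},{"x":0,"y":0,"z":0.12,"yaw":0},{"x":0,"y":0,"z":0.15,"yaw":0},{"x":0,"y":0,"z":0.15,"yaw":0},{"x":0,"y":0,"z":0.15,"yaw":0},{"x":0,"y":0,"z":0.13,"yaw":0},{"x":0,"y":0,"z":0.065,"yaw":0},{"x":0,"y":0,"z":0,"yaw":0}]' 0.6
python3 -m handwheel '[{"x":0,"y":0,"z":0,"yaw":0},{"x":0,"y":0,"z":0,"yaw":0},{"x":0,"y":0,"z":0,"yaw":0},{"x":0,"y":0,"z":0,"yaw":0},{"x":0,"y":0,"z":0,"yaw":0},{"x":0,"y":0,"z":0,"yaw":0},{"x":0,"y":0,"z":0,"yaw":0}]' -1 50
python3 -m handwheel '[{"x":0,"y":0,"z":-0.06,"yaw":0},{"x":0,"y":0,"z":-0.15,"yaw":0},{"x":0,"y":0,"z":-0.15,"yaw":0},{"x":0,"y":0,"z":-0.15,"yaw":0},{"x":0,"y":0,"z":-0.1,"yaw":0},{"x":0,"y":0,"z":0,"yaw":0}]'
python3 -c "
from h import *
go(.6135,.04,.2,13.6)"
```

```text
time_s: 19.3
ee_pos: [0.4578, 0.0701, 0.0434]
tool_rot: [-1.939, -2.468, 0.004]
contact_force: [-0.3, 1.1, 0.3]
grip_width: 0.0686
finger_force: 0.0
time_s: 20.0
ee_pos: [0.4588, 0.0702, 0.0463]
tool_rot: [1.94, 2.469, 0.001]
contact_force: [-0.4, -1.1, 8.1]
grip_width: 0.0285
finger_force: 50.0
time_s: 20.6
ee_pos: [0.4594, 0.0703, 0.2013]
tool_rot: [1.938, 2.467, 0.006]
contact_force: [0.7, -0.5, -1.1]
grip_width: 0.0289
finger_force: 49.6
yaw tot 0.004 (j6 -0.23) xyz tot [-0.263  0.57   0.009]
```

```bash
python3 -m handwheel '[{"x":-0.037,"y":0.08,"z":0,"yaw":0},{"x":-0.038,"y":0.082,"z":0,"yaw":0},{"x":-0.038,"y":0.082,"z":0,"yaw":0},{"x":-0.038,"y":0.082,"z":0,"yaw":0},{"x":-0.038,"y":0.082,"z":0,"yaw":0},{"x":-0.038,"y":0.082,"z":0,"yaw":0},{"x":-0.037,"y":0.08,"z":0,"yaw":0},{"x":0,"y":0,"z":0,"yaw":0}]'
python3 look.py king_mid,nest_king_floor,nest_knight_floor,knight_mid w7
```

```text
time_s: 21.4
ee_pos: [0.6139, 0.0392, 0.1964]
tool_rot: [-1.941, -2.469, 0.001]
contact_force: [-0.8, 0.0, -1.8]
grip_width: 0.0288
finger_force: 49.6
[0.613 0.04  0.196] yaw 13.7
king_mid 90 145 0.71 [0.3583 0.0353]
king_mid 314 258 0.58 [ 0.6313 -0.0287]
nest_king_floor 308 163 0.6 [0.6034 0.0586]
nest_knight_floor 310 85 0.8 [0.5858 0.1408]
```

View pics/w7.png

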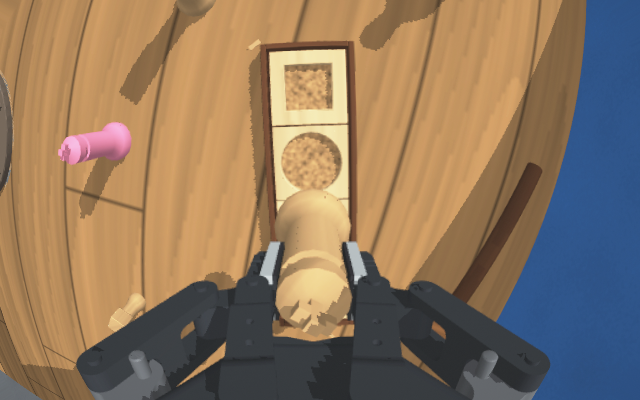

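The king hangs upright with its cross visible at (315,310). The large round nest is at (311,162) and the knight nest at (309,86).

```bash
python3 -c "
from h import *
print(sense()['ee_pos'],onz('wrist',314,258,.202), onz('wrist',311,162,.009))
go(.607,.0595,.066,13.6)"
```

```text
[0.61163239 0.04000118 0.19775208] [0.61074552 0.04345283 0.202     ] [0.60367415 0.06133683 0.009     ]
yaw tot 0.004 (j6 -0.28) xyz tot [0.08  0.001 0.527]
```

```bash
python3 -m handwheel '[{"x":0.04,"y":0,"z":0,"yaw":0},{"x":0.036,"y":-0.002,"z":0,"yaw":0},{"x":0,"y":0,"z":0.12,"yaw":0},{"x":0,"y":0,"z":0.14,"yaw":0},{"x":0,"y":0,"z":0.12,"yaw":0},{"x":0,"y":0,"z":0.1,"yaw":0},{"x":0,"y":0,"z":0.05,"yaw":0},{"x":0,"y":0,"z":0.02,"yaw":0},{"x":0,"y":0,"z":0,"yaw":0}]'
python3 -m handwheel '[{"x":0,"y":0,"z":0.008,"yaw":0},{"x":0,"y":0,"z":0,"yaw":0}]'
```

```text
time_s: 22.55
ee_pos: [0.6076, 0.0585, 0.0608]
tool_rot: [1.94, 2.471, 0.0]
contact_force: [-0.0, -0.7, 0.3]
grip_width: 0.0288
finger_force: 49.7
time_s: 22.75
ee_pos: [0.6079, 0.0582, 0.0595]
tool_rot: [1.94, 2.469, 0.001]
contact_force: [0.7, -0.6, -1.0]
grip_width: 0.0287
finger_force: 49.7
```

```bash
python3 -m handwheel '[{"x":0,"y":0,"z":0.008,"yaw":0},{"x":0,"y":0,"z":0,"yaw":0}]'
python3 -m handwheel '[{"x":0,"y":0,"z":0.005,"yaw":0},{"x":0,"y":0,"z":0,"yaw":0}]'
python3 -m handwheel '[{"x":0,"y":0,"z":0.004,"yaw":0},{"x":0,"y":0,"z":0,"yaw":0}]'
```

```text
time_s: 22.95
ee_pos: [0.6075, 0.0581, 0.0568]
tool_rot: [1.941, 2.47, 0.0]
contact_force: [0.1, 0.2, -0.3]
grip_width: 0.0289
finger_force: 49.7
time_s: 23.15
ee_pos: [0.6076, 0.0581, 0.0554]
tool_rot: [1.941, 2.47, 0.0]
contact_force: [-0.7, -0.3, 0.3]
grip_width: 0.0285
finger_force: 49.8
time_s: 23.35
ee_pos: [0.6076, 0.0581, 0.0553]
tool_rot: [1.94, 2.47, 0.001]
contact_force: [-3.2, -0.9, 11.5]
grip_width: 0.029
finger_force: 50.9
```

```bash
python3 -m handwheel '[{"x":0,"y":0,"z":-0.004,"yaw":0},{"x":0,"y":0,"z":0,"yaw":0},{"x":0,"y":0,"z":0,"yaw":0},{"x":0,"y":0,"z":0,"yaw":0},{"x":0,"y":0,"z":-0.05,"yaw":0},{"x":0,"y":0,"z":-0.15,"yaw":0},{"x":0,"y":0,"z":-0.2,"yaw":0},{"x":0,"y":0,"z":-0.2,"yaw":0},{"x":0,"y":0,"z":-0.14,"yaw":0}]' 1
python3 -c "
from h import *
go(.49,.29,.24,13.6)"
```

```text
time_s: 24.25
ee_pos: [0.6077, 0.0582, 0.2447]
tool_rot: [1.939, 2.468, 0.003]
contact_force: [0.5, 1.3, -1.0]
grip_width: 0.0854
finger_force: 0.0
yaw tot 0.003 (j6 -0.25) xyz tot [ 1.012 -0.24   0.017]
```

```bash
python3 -m handwheel '[{"x":0.126,"y":-0.03,"z":0,"yaw":0},{"x":0.126,"y":-0.03,"z":0,"yaw":0},{"x":0.126,"y":-0.03,"z":0,"yaw":0},{"x":0.126,"y":-0.03,"z":0,"yaw":0},{"x":0.126,"y":-0.03,"z":0,"yaw":0},{"x":0.126,"y":-0.03,"z":0,"yaw":0},{"x":0.126,"y":-0.03,"z":0,"yaw":0},{"x":0.126,"y":-0.03,"z":0,"yaw":0},{"x":0,"y":0,"z":0,"yaw":0}]'
python3 look.py knight_mid,rough_king_mid w8
```

```text
time_s: 25.15
ee_pos: [0.4878, 0.2914, 0.2412]
tool_rot: [-1.937, -2.473, -0.001]
contact_force: [1.2, -0.3, 0.5]
grip_width: 0.0856
finger_force: 0.0
[0.489 0.29  0.241] yaw 13.8
knight_mid 328 128 0.91 [0.4897 0.3524]
knight_mid 358 58 0.82 [0.5023 0.4383]
knight_mid 403 150 0.69 [0.5788 0.3506]
rough_king_mid 253 229 0.84 [0.4286 0.2041]
```

View pics/w8.png

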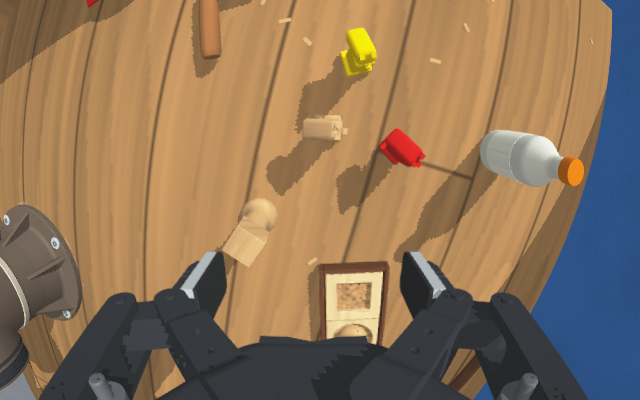

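The pale knight is at (325,128), with the red one at (403,150), the yellow at (358,55), and the rough king at (252,230). Next is an enlarged crop for the knight's heading.

Run:
```python
from h import *
a=camera('wrist')[95:165,290:440][:,:,::-1]
cv2.imwrite('pics/nc.png',cv2.resize(a,None,fx=5,fy=5,interpolation=2))
for n,p,z in [('red head',(404,148),.07),('red foot',(390,152),.01),('foot',(320,128),.012)]: print(n,onz('wrist',*p,z))
```

```text
red head [0.57187197 0.3506843  0.07      ]
red foot [0.57482694 0.3396791  0.01      ]
foot [0.48400447 0.34633278 0.012     ]
```

View pics/nc.png

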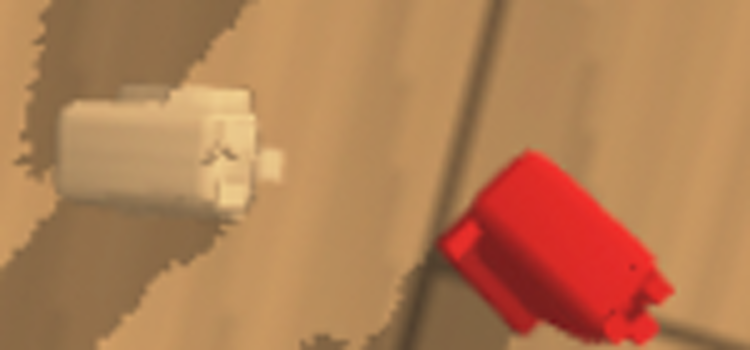

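The crop shows the pale knight with its muzzle to the left at (302,124). Its flat sides face up and down in the image, turned about 3° from the tool. I close on them at about 100.6°, passing clear of the red and yellow ones.

```bash
python3 -m handwheel '[{"x":0,"y":0,"z":0,"yaw":-0.28},{"x":0,"y":0,"z":0,"yaw":-0.28},{"x":0,"y":0,"z":0,"yaw":-0.28},{"x":0,"y":0,"z":0,"yaw":-0.28},{"x":0,"y":0,"z":0,"yaw":-0.28},{"x":0,"y":0,"z":0,"yaw":-0.28},{"x":0,"y":0,"z":0,"yaw":-0.28},{"x":0,"y":0,"z":0,"yaw":-0.28},{"x":0,"y":0,"z":0,"yaw":-0.28},{"x":0,"y":0,"z":0,"yaw":-0.28}]' 0.6
python3 -m handwheel '[{"x":0,"y":0,"z":0,"yaw":-0.24},{"x":0,"y":0,"z":0,"yaw":0}]'
python3 -c "
from h import *
go(.487,.350,.023,100.6)"
```

```text
time_s: 26.35
ee_pos: [0.4901, 0.2877, 0.2404]
tool_rot: [-0.114, 3.139, -0.0]
contact_force: [0.2, 0.7, 0.8]
grip_width: 0.0679
finger_force: 0.0
time_s: 26.55
ee_pos: [0.49, 0.2879, 0.2404]
tool_rot: [-0.296, 3.128, -0.0]
contact_force: [-0.4, -0.3, 0.8]
grip_width: 0.0684
finger_force: 0.0
yaw tot 0.007 (j6 -1.34) xyz tot [-0.034  0.247  0.869]
```

```bash
python3 -m handwheel '[{"x":-0.017,"y":0.124,"z":0.0,"yaw":0},{"x":-0.017,"y":0.123,"z":0,"yaw":0},{"x":0,"y":0,"z":0.14,"yaw":0},{"x":0,"y":0,"z":0.15,"yaw":0},{"x":0,"y":0,"z":0.15,"yaw":0},{"x":0,"y":0,"z":0.15,"yaw":0},{"x":0,"y":0,"z":0.14,"yaw":0},{"x":0,"y":0,"z":0.1,"yaw":0},{"x":0,"y":0,"z":0.04,"yaw":0},{"x":0,"y":0,"z":0,"yaw":0}]'
python3 -m handwheel '[{"x":0,"y":0,"z":0,"yaw":0},{"x":0,"y":0,"z":0,"yaw":0},{"x":0,"y":0,"z":0,"yaw":0},{"x":0,"y":0,"z":0,"yaw":0},{"x":0,"y":0,"z":0,"yaw":0},{"x":0,"y":0,"z":0,"yaw":0},{"x":0,"y":0,"z":0,"yaw":0}]' -1 50
python3 -m handwheel '[{"x":0,"y":0,"z":-0.06,"yaw":0},{"x":0,"y":0,"z":-0.15,"yaw":0},{"x":0,"y":0,"z":-0.18,"yaw":0},{"x":0,"y":0,"z":-0.18,"yaw":0},{"x":0,"y":0,"z":-0.15,"yaw":0},{"x":0,"y":0,"z":-0.05,"yaw":0},{"x":0,"y":0,"z":0,"yaw":0}]'
python3 -c "
from h import *
go(.589,.11,.215,13.6)"
```

```text
time_s: 27.55
ee_pos: [0.4863, 0.3504, 0.0219]
tool_rot: [0.291, -3.126, 0.001]
contact_force: [0.6, -0.3, 0.1]
grip_width: 0.0684
finger_force: 0.0
time_s: 28.25
ee_pos: [0.4868, 0.3513, 0.024]
tool_rot: [-0.295, 3.126, 0.001]
contact_force: [-0.5, -1.6, 5.7]
grip_width: 0.0216
finger_force: 49.6
time_s: 28.95
ee_pos: [0.4866, 0.3513, 0.2178]
tool_rot: [-0.295, 3.124, 0.003]
contact_force: [1.0, 0.2, -0.8]
grip_width: 0.0215
finger_force: 48.9
yaw tot 3.043 (j6 -1.24) xyz tot [-1.034  0.171  0.011]
```

```bash
python3 -m handwheel '[{"x":0,"y":0,"z":0,"yaw":0.28},{"x":0,"y":0,"z":0,"yaw":0.28},{"x":0,"y":0,"z":0,"yaw":0.28},{"x":0,"y":0,"z":0,"yaw":0.28},{"x":0,"y":0,"z":0,"yaw":0.28},{"x":0,"y":0,"z":0,"yaw":0.28},{"x":0,"y":0,"z":0,"yaw":0.28},{"x":0,"y":0,"z":0,"yaw":0.28},{"x":0,"y":0,"z":0,"yaw":0.28},{"x":0,"y":0,"z":0,"yaw":0.28}]'
python3 -m handwheel '[{"x":-0.1,"y":0.02,"z":0,"yaw":0.24},{"x":-0.126,"y":0.023,"z":0,"yaw":0},{"x":-0.126,"y":0.023,"z":0,"yaw":0},{"x":-0.126,"y":0.023,"z":0,"yaw":0},{"x":-0.126,"y":0.023,"z":0,"yaw":0},{"x":-0.126,"y":0.023,"z":0,"yaw":0},{"x":-0.126,"y":0.023,"z":0,"yaw":0},{"x":-0.126,"y":0.023,"z":0,"yaw":0},{"x":-0.05,"y":0.01,"z":0,"yaw":0},{"x":0,"y":0,"z":0,"yaw":0}]'
python3 look.py knight_mid,nest_knight_floor,rough_king_mid w9
python3 -c "
from h import *
go(.588,.1395,.045,13.6)"
```

```text
time_s: 29.95
ee_pos: [0.4857, 0.3506, 0.2132]
tool_rot: [-1.796, -2.576, 0.005]
contact_force: [-0.9, 0.1, -1.5]
grip_width: 0.0215
finger_force: 48.8
time_s: 30.95
ee_pos: [0.5964, 0.1119, 0.2137]
tool_rot: [-1.942, -2.467, 0.003]
contact_force: [-0.4, -0.2, -1.2]
grip_width: 0.0217
finger_force: 48.9
[0.596 0.113 0.214] yaw 13.6
knight_mid 314 282 0.63 [ 6.236e-01 -4.000e-04]
nest_knight_floor 308 155 0.65 [0.5834 0.1373]
rough_king_mid 180 52 0.87 [0.4074 0.2266]
yaw tot 0.005 (j6 -0.16) xyz tot [ 0.105 -0.006  0.68 ]
```

View pics/w9.png

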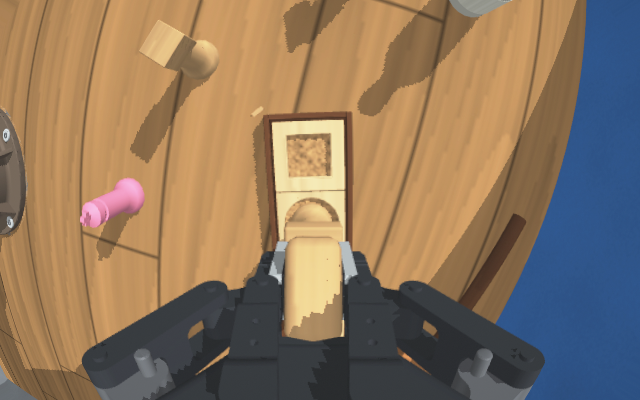

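The knight hangs upright and square in the fingers. Its nest is at (309,156), and the rough king stands undisturbed at (180,48).

```bash
python3 -m handwheel '[{"x":0.05,"y":-0.003,"z":0,"yaw":0},{"x":0.052,"y":-0.003,"z":0,"yaw":0},{"x":0,"y":0,"z":0.13,"yaw":0},{"x":0,"y":0,"z":0.15,"yaw":0},{"x":0,"y":0,"z":0.14,"yaw":0},{"x":0,"y":0,"z":0.13,"yaw":0},{"x":0,"y":0,"z":0.09,"yaw":0},{"x":0,"y":0,"z":0.04,"yaw":0},{"x":0,"y":0,"z":0.016,"yaw":0},{"x":0,"y":0,"z":0,"yaw":0}]'
python3 -m handwheel '[{"x":0,"y":0,"z":0.008,"yaw":0},{"x":0,"y":0,"z":0,"yaw":0}]'
```

```text
time_s: 32.15
ee_pos: [0.5891, 0.1381, 0.0417]
tool_rot: [1.94, 2.471, 0.001]
contact_force: [0.3, -0.7, 0.0]
grip_width: 0.0216
finger_force: 49.0
time_s: 32.35
ee_pos: [0.5893, 0.1376, 0.0401]
tool_rot: [1.94, 2.47, 0.001]
contact_force: [0.8, 0.7, -1.0]
grip_width: 0.0214
finger_force: 49.0
```

```bash
python3 -m handwheel '[{"x":0,"y":0,"z":0.01,"yaw":0},{"x":0,"y":0,"z":0.006,"yaw":0},{"x":0,"y":0,"z":0,"yaw":0}]'
python3 -m handwheel '[{"x":0,"y":0,"z":0.006,"yaw":0},{"x":0,"y":0,"z":0,"yaw":0}]'
python3 -m handwheel '[{"x":0,"y":0,"z":0.004,"yaw":0},{"x":0,"y":0,"z":0,"yaw":0}]'
```

```text
time_s: 32.65
ee_pos: [0.5889, 0.1374, 0.0352]
tool_rot: [-1.941, -2.47, 0.0]
contact_force: [0.2, -0.3, -0.4]
grip_width: 0.0213
finger_force: 49.0
time_s: 32.85
ee_pos: [0.5889, 0.1375, 0.0336]
tool_rot: [-1.941, -2.47, 0.0]
contact_force: [0.4, 0.3, 0.5]
grip_width: 0.0213
finger_force: 49.0
time_s: 33.05
ee_pos: [0.5891, 0.1375, 0.033]
tool_rot: [1.941, 2.47, 0.0]
contact_force: [-1.1, -0.6, 3.4]
grip_width: 0.022
finger_force: 49.3
```

The knight touched down at the expected 33 mm. I release it, rise, back away along the row and check.

```bash
python3 -m handwheel '[{"x":0,"y":0,"z":0,"yaw":0},{"x":0,"y":0,"z":0,"yaw":0},{"x":0,"y":0,"z":0,"yaw":0},{"x":0,"y":0,"z":0,"yaw":0},{"x":0,"y":0,"z":-0.05,"yaw":0},{"x":0,"y":0,"z":-0.15,"yaw":0},{"x":0,"y":0,"z":-0.2,"yaw":0},{"x":0,"y":0,"z":-0.2,"yaw":0},{"x":0,"y":0,"z":-0.2,"yaw":0},{"x":0,"y":0,"z":-0.05,"yaw":0}]' 1
python3 -m handwheel '[{"x":-0.15,"y":0,"z":-0.05,"yaw":0},{"x":-0.15,"y":0,"z":-0.05,"yaw":0},{"x":-0.15,"y":0,"z":0,"yaw":0},{"x":-0.15,"y":0,"z":0,"yaw":0},{"x":-0.15,"y":0,"z":0,"yaw":0},{"x":-0.15,"y":0,"z":0,"yaw":0},{"x":-0.15,"y":0,"z":0,"yaw":0},{"x":-0.15,"y":0,"z":0,"yaw":0},{"x":0,"y":0,"z":0,"yaw":0}]'
python3 - <<'E'
from h import *
a=camera('scene')[:,:,::-1]
for k,z in dict(king_mid=.052,pawn_mid=.0335,castle_mid=.039,knight_mid=.04,rough_king_mid=.052,rough_pawn_mid=.034).items():
    print(k,[(round(d['xy'][0]*640),round(d['xy'][1]*400),onz('scene',d['xy'][0]*640,d['xy'][1]*400,z+(0 if 'rough' in k else .009))[:2].round(3)) for d in mark_of('scene',k)])
cv2.imwrite('pics/end.png',cv2.resize(a[120:320,100:500],None,fx=2,fy=2,interpolation=2))
E
```

```text
time_s: 34.05
ee_pos: [0.5902, 0.1378, 0.252]
tool_rot: [1.937, 2.466, 0.01]
contact_force: [-0.7, 0.2, -0.3]
grip_width: 0.0851
finger_force: 0.0
time_s: 34.95
ee_pos: [0.6601, -0.158, 0.2697]
tool_rot: [-1.945, -2.467, 0.001]
contact_force: [-1.1, 0.1, -0.5]
grip_width: 0.0857
finger_force: 0.0
king_mid [(291, 178, array([0.379, 0.026])), (368, 213, array([0.602, 0.132]))]
pawn_mid [(278, 256, array([ 0.65 , -0.095])), (367, 213, array([0.576, 0.146]))]
castle_mid [(312, 243, array([ 0.643, -0.019]))]
knight_mid [(452, 180, array([0.523, 0.427])), (366, 211, array([0.577, 0.141])), (439, 201, array([0.601, 0.327]))]
rough_king_mid [(364, 178, array([0.432, 0.214])), (213, 209, array([ 0.443, -0.189]))]
rough_pawn_mid [(214, 209, array([ 0.414, -0.183]))]
```

View pics/end.png

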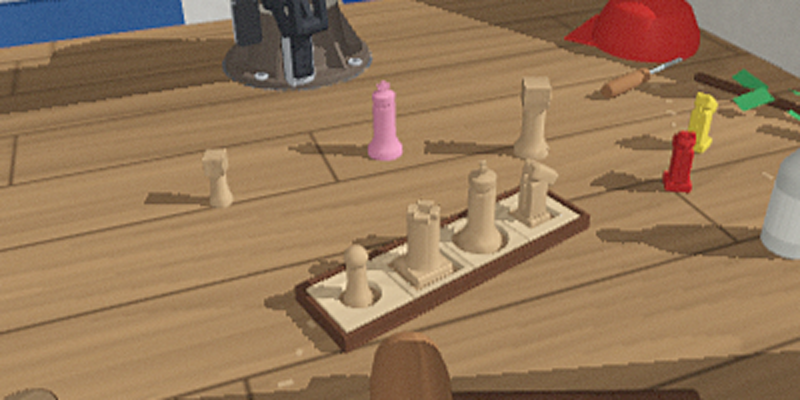

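All four pieces stand upright in their own nests: pawn (278,256), castle (312,243), king (341,225) and knight (367,213). Both rough pieces and the coloured look-alikes are where they were, so I hand the job in.

```bash
python3 -c "
from rig import *
print(close_job())"
```

```text
the job is handed in; nothing more can be done
None
```

The king, pawn, castle and knight each stand upright in their own nest, the two unfinished pieces still stand where they were, and the job was handed in at about 35 s; no verdict came back.

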